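Set up the bottle capper and clear the cap die

TASK

Get the bench capper ready for the next batch: lift the cap pan by its handle off the capper's dock and set it down upright on the black rubber mat, then push the blue bottle nest fully down into the dock and turn the orange latch over its flange to lock it, and stand the green-capped trial bottle in the locked nest. Lift every red cap out of the lining die and put it into the pan, which must end standing on the mat; leave the red-capped sauce bottles and the bowl alone.

Things in the scene. Friction and masses are not known exactly. Their poses are not given: they have to be found in the camera images.
- capper: fixed bench bottle capper, green and steel: a bright steel deck 150 x 200 mm, 50 mm high, with a green housing 100 mm high whose near face is 125 mm beyond the dock (and a column to 183 mm high beyond that). Origin on the table under the centre of the dock (the round well in the deck); x points to the housing, y to the side away from the latch; the deck spans x -75..+75 and y -130..+70 mm
- dock (a point): centre of the mouth of the well in the capper's deck, at deck height (50 mm above the table), axes as the capper. Well diameter 53 mm. In it a brass seat plate that slides down
- seat (a joint): slide of the brass seat plate in the well: 0 raised (its top 8 mm below the deck), grows as it is pushed down, to 0.0148 m at the stop; stiff friction of about 9 N, stays where it is left, does not spring back
- latch (a joint): vertical hinge of the orange latch lever, axis at point latch_pivot: 0 open (short toe clear of the dock), grows counter-clockwise seen from above to the stop at 1.60 rad; at 1.57 the toe points at the dock centre, over the nest's flange. Stays where left, about 0.1 N m. The toe's underside is 10.5 mm over the deck: it passes the 8 mm flange only if the nest is fully home
- latch_pivot (a point): axis of the latch, 68 mm from the dock centre on the capper's -y side, at the underside of the lever (60.5 mm above the table)
- latch_knob (a point): middle of the upright black round knob on the latch's long end, 18 mm diameter, 36 mm tall, 70 mm from the pivot; its top is 18 mm above this point and the lever's top 18 mm below. At joint 0 it lies on the capper's -x side of the pivot (towards the robot), at 1.57 on the -y side
- nest: loose bottle nest, 0.2-0.36 kg, steel and blue: from below a steel spigot 50 mm diameter x 22 mm (chamfered foot), a steel flange 84 mm diameter x 8 mm, then a blue open cup 56 mm outer diameter, wall 5 mm, from 30 to 64 mm height. Origin at the centre of its underside, z up. Grip it across the cup. When fully home its flange lies on the deck and its origin is 22 mm below point dock
- sample: loose trial bottle, amber with a white label and green cap, 0.16 kg: body 41 mm diameter up to 80 mm height (chamfered foot), shoulder narrowing to a cap of 23 mm diameter, 125 mm tall in all. Origin at the centre of its underside. It fits the nest's cup (46 mm inside, floor 34 mm above the nest's origin), where its origin lies 34 mm above the nest's
- pan: loose aluminium cap pan, empty at first, 0.2 kg, open round vessel 100 mm outer diameter, 62 mm high, wall and floor 4 mm, with a flat black handle sticking out on its +y side. Origin at the centre of its underside, z up. Stands on the capper's deck over the dock at the start
- pan_handle (a point): middle of the pan's handle: a flat bar 12 mm thick (across the pan's x), 18 mm tall, running along the pan's y; 78 mm from the pan's axis and 53 mm above its underside, the bar's top 9 mm higher; grip from above across its thickness
- mat: fixed black rubber mat on the table, 170 x 170 x 4 mm, origin at the centre of its underside (its top is 4 mm higher)
- die: fixed dark steel open cap-lining die, 160 x 160 x 40 mm, origin at the centre of its underside, with four round cavities 36 mm in diameter and 14 mm deep at x, y = +-38 mm from its centre
- cap1: red plastic bottle cap, cylinder 34 mm diameter, 34 mm tall, 15 g, sitting in a cavity of the die with 20 mm standing above the die's top; origin at the centre of its underside; may be absent (None)
- cap2: red plastic bottle cap, cylinder 34 mm diameter, 34 mm tall, 15 g, sitting in a cavity of the die with 20 mm standing above the die's top; origin at the centre of its underside; may be absent (None)
- cap3: red plastic bottle cap, cylinder 34 mm diameter, 34 mm tall, 15 g, sitting in a cavity of the die with 20 mm standing above the die's top; origin at the centre of its underside; may be absent (None)
- cap4: red plastic bottle cap, cylinder 34 mm diameter, 34 mm tall, 15 g, sitting in a cavity of the die with 20 mm standing above the die's top; origin at the centre of its underside; may be absent (None)
- bottle1: bystander: amber sauce bottle with red cap, 48 mm diameter, 148 mm tall, origin at the centre of its underside
- bottle2: bystander: amber sauce bottle with red cap, 48 mm diameter, 148 mm tall, origin at the centre of its underside
- bottle3: bystander: amber sauce bottle with red cap, 48 mm diameter, 148 mm tall, origin at the centre of its underside
- bowl: bystander: small clear bowl, 90 mm diameter, 45 mm high, origin at the centre of its underside

How it is judged:
On the way, in this order (a step that is already met when the one before it is completed fails the run):
1. the pan stands upright and released on the mat, its axis within 40 mm of the mat's centre (horizontal distance between pan and mat below 0.04 m and z of pan in the frame of mat below 0.009 m and angle between pan's own z axis and vertical below 0.08 rad and linear speed of pan below 0.03 m/s and contact force between the fingers and pan below 0.3 N), for 0.2 s.
2. the nest is pushed fully home in the dock (its flange within 2.5 mm of the deck), the latch still open (below 0.7 rad) (horizontal distance between nest and dock below 0.004 m and z of nest in the frame of dock below -0.0195 m and angle between nest's own z axis and vertical below 0.06 rad and value of joint latch below 0.7 rad), for 0.2 s.
3. the latch is turned over the flange, to at least 1.4 rad, with the nest home (horizontal distance between nest and dock below 0.004 m and z of nest in the frame of dock below -0.0195 m and angle between nest's own z axis and vertical below 0.06 rad and value of joint latch above 1.4 rad), for 0.2 s.
4. the green-capped bottle stands upright and released on the floor of the locked nest (all of step 3 and horizontal distance between sample and nest below 0.006 m and z of sample in the frame of nest below 0.038 m and angle between sample's own z axis and vertical below 0.1 rad and contact force between the fingers and sample below 0.3 N), for 0.2 s.
At the end, for the whole second after the job is handed in: Pan upright, released, within 40 mm of the mat's centre; every cap present inside the pan, below its rim, at rest; nest fully home (flange within 2.5 mm of the deck); latch at least 1.4 rad; green-capped bottle upright, released, on the floor of the nest (all of step 1 and all of step 4 and horizontal distance between each of cap1, cap2, cap3, cap4 and pan below 0.048 m and z of cap1 in the frame of pan between -0.002 and 0.058 m and linear speed of each of cap1, cap2, cap3, cap4 below 0.03 m/s and z of cap2 in the frame of pan between -0.002 and 0.058 m and z of cap3 in the frame of pan between -0.002 and 0.058 m and z of cap4 in the frame of pan between -0.002 and 0.058 m); the robot touches nothing.
It fails at once if a red-capped sauce bottle or the bowl is pushed more than 40 mm or knocked over (distance of any of bottle1, bottle2, bottle3, bowl from where it was at the start of the episode above 0.04 m or angle between any of bottle1, bottle2, bottle3, bowl's own z axis and vertical above 0.5 rad).
It fails at once if the pan is tipped by more than 40 degrees (angle between pan's own z axis and vertical above 0.7 rad).
Of cap1, cap2, cap3, cap4 only 2 to 4 are there at a start; the rules pass over those that are not, and their reading is None.
At some moment in a run one of pan, nest may be knocked a few centimetres aside while the robot is not near it.
It also fails if it takes over 210 s, if anything falls off the work surface, if the arm or the gripper's body presses on something with over 40 N, if the wrist force passes 120 N, or if a joint passes its speed limit or range.

ROBOT

A 6-joint arm with a two-finger parallel gripper is mounted at the origin on the work surface. World frame = base frame: x ahead of the robot, y to its left, z up, the work surface at z = 0. Lengths are in m, angles in rad, forces in N, time in s.
With the tool pointing down it reaches from about 0.375 to 0.9 m from the base axis. Payload 3.1 kg.
Tool frame: the origin (TCP) lies between the finger pads; the fingertips stand 11 mm ahead of it and the grasp point (between the pads) lies 8 mm behind it; z points along the fingers, y is the line along which they close (so a half turn about z gives the same grasp; the last joint's range is limited). The gripper opens to 87 mm and grips with 3 to 60 N. Pads are 19 mm wide; open, the fingers measure 117 mm over their backs; the gripper's body (75 mm by 190 mm) begins 51 mm behind the grasp point.
Start: joints at [-1.464, 0.527, 1.433, -0, 1.181, -0.178], TCP at [0.176, -0.6, 0.234] pointing down, gripper open.
Joint ranges: [-3.08, 3.08], [-0.75, 2.2], [0.22, 2.44], [-1.43, 4.57], [0, 2.65], [-2.85, 2.85]. Speed limits (rad/s): [2.79, 2.79, 3.14, 3.14, 3.14, 3.14].

INTERFACE

Orientations are given as a unit quaternion [x, y, z, w].
In Python, from plant import bot, monitor, eyes gives the robot as it stands. The module is installed in compiled form; this text tells all that it offers. Calls block until the motion is done:
- bot.goto(position, orientation): joint-space move of the TCP to a pose.
- bot.line_to(position, frame=None, vel=0.15): straight line of the TCP; frame=None keeps the orientation; vel is the mean speed in m/s.
- bot.goto_joints(angles): joint-space move.
- bot.set_gripper(opening, force=None): finger opening in m; force is the grip in N (None keeps the last); returns when the fingers have stopped.
- bot.hold(seconds).
- bot.inverse_kinematics(position, orientation): joint angles nearest the present ones, or None.
- monitor.observe(): the state.
- eyes.camera(name): name is "scene" or "top" or "wrist"; returns the picture (420x560x3 uint8, red, green, blue); there is no depth.
- eyes.camera_params(name): a dict with "fx", "fy", "cx", "cy" (pixels), "origin" and "rotation" of the camera in the world. Camera axes: x right, y down, z forward; pixel columns grow to the right and rows downward; lengths in m; the calibration is good to about 2 mm. A picture is of the moment at which its call begins: read the wrist's pose just before it. camera_params takes no time and is no camera call; for the wrist camera it gives the pose at the moment of the call.
A pose or a line that the arm cannot do raises bot.IKError and nothing moves.
- bot.sign_off(): hands the job in; it is judged then, once.
Trained networks look in the newest picture that a camera, given by its name, has taken for a name from the list of things; names that differ only in an ending like _2 or _b are one class to them, and where a whole thing is asked for, a point or a joint stands for the part that bears it (a point fixed in the world has none). Each returns a list of dicts, best first, with "confidence" (0 to 1); they miss things now and then, are a little off and sometimes report something else, mostly with a low value. They report only what shows in the picture. A call takes as long as a camera call.
- eyes.recognise(thing, camera): "point" ([column, row] in pixels, amid what is visible of it).
- eyes.pinpoint(thing, camera): "point" ([column, row] in pixels: a listed point, or the origin of a listed thing).
The state is a dict: "clock": time; "joint_pos": joint angles; "dq": joint speeds; "effort": joint torques, N m; "eef_pos": TCP position; "tcp_rot": TCP orientation; "force": force on the tool from outside, world axes, zero at the start; "moment": the same for the moment, N m; "finger_gap": finger opening in m; "grip_force": force on a finger pad.
Only numpy, scipy, OpenCV 4.12 (cv2) and the standard library are available. Lean on these libraries where they do the work, as an engineer would, in place of code of your own. Each camera call takes 0.05 s, during which the arm holds its last target. There are 200 camera calls.

## Working session

There is one attempt and no reset: what is moved stays moved. The work goes in short steps, each a Python script; the robot and the scene stay as the last script left them, time stands still between calls to the robot, and variables do not carry over. Pictures are saved under pics/ and viewed, at most 14 in all, crops included, and the job is handed in when it is done.

```bash
ls; mkdir -p pics
cat > h.py <<'E'
import numpy as np, cv2
from plant import bot, monitor, eyes
from scipy.spatial.transform import Rotation as R
def ray(cam,px,P=None):
    P=P or eyes.camera_params(cam); Rm=np.array(P["rotation"]).reshape(3,3)
    d=Rm@np.array([(px[0]-P["cx"])/P["fx"],(px[1]-P["cy"])/P["fy"],1.]); return np.array(P["origin"]),d/np.linalg.norm(d)
def onz(cam,px,z,P=None):
    o,d=ray(cam,px,P); return o+d*(z-o[2])/d[2]
def tri(rays):
    A=sum(np.eye(3)-np.outer(d,d) for o,d in rays); b=sum((np.eye(3)-np.outer(d,d))@o for o,d in rays)
    x=np.linalg.solve(A,b); return x,max(np.linalg.norm((np.eye(3)-np.outer(d,d))@(x-o)) for o,d in rays)
def proj(cam,p,P=None):
    P=P or eyes.camera_params(cam); c=np.array(P["rotation"]).reshape(3,3).T@(np.array(p)-P["origin"])
    return np.array([P["fx"]*c[0]/c[2]+P["cx"],P["fy"]*c[1]/c[2]+P["cy"]])
def down(yaw): # tool z down; tool y (closing) along world angle yaw
    y=np.array([np.cos(yaw),np.sin(yaw),0]); z=np.array([0,0,-1.]); 
    return R.from_matrix(np.column_stack([np.cross(y,z),y,z])).as_quat()
def save(cam,name):
    im=np.array(eyes.camera(cam)); cv2.imwrite(f"pics/{name}.png",im[:,:,::-1]); return im
E
python3 - <<'E'
from h import *
for c in("scene","top"):
    save(c,c+"0"); P=eyes.camera_params(c); print(c,P["fx"],np.round(P["origin"],3),np.round(P["rotation"],2).tolist())
a=cv2.imread("pics/scene0.png");b=cv2.imread("pics/top0.png")
for t in "capper dock latch_pivot latch_knob nest sample pan pan_handle mat die cap1 bottle1 bowl".split():
    for c in("scene","top"):
        print(t,c,[(np.round(d["point"],1).tolist(),round(d["confidence"],2)) for d in eyes.pinpoint(t,c)][:5])
s=monitor.observe();print(s["clock"],s["tcp_rot"])
E
```

```text
pics
scene 445.5241233856637 [1.152 0.312 0.966] [0.5, 0.81, -0.27, -0.16]
top 540.2848939052358 [0.317 0.03  1.551] [-0.7, 0.71, -0.06, 0.07]
capper scene [([255.7, 234.7], 0.68)]
capper top [([291.9, 213.0], 0.8)]
dock scene [([240.8, 190.4], 0.38)]
dock top [([291.1, 208.3], 0.6)]
latch_pivot scene [([234.6, 220.4], 0.58)]
latch_pivot top [([315.6, 205.5], 0.8)]
latch_knob scene [([238.9, 190.9], 0.91)]
latch_knob top [([321.1, 225.1], 0.76)]
nest scene [([259.8, 174.9], 0.91), ([410.4, 249.7], 0.65)]
nest top [([330.1, 276.9], 0.97), ([398.8, 248.9], 0.44)]
sample scene [([314.8, 203.4], 0.9)]
sample top [([265.2, 269.6], 0.73), ([380.6, 171.0], 0.68)]
pan scene [([258.4, 235.1], 0.72)]
pan top [([288.9, 207.6], 0.72)]
pan_handle scene [([392.2, 268.5], 0.26), ([313.6, 199.7], 0.23)]
pan_handle top [([259.6, 197.1], 0.66)]
mat scene [([185.3, 170.6], 0.68)]
mat top [([397.2, 249.2], 0.6), ([165.2, 256.5], 0.45)]
die scene [([389.2, 253.3], 0.95)]
die top [([184.9, 244.7], 0.67)]
cap1 scene [([407.3, 252.4], 0.75), ([394.3, 267.2], 0.68), ([242.5, 191.5], 0.68), ([386.3, 232.7], 0.59), ([258.0, 238.9], 0.43)]
cap1 top [([175.9, 229.2], 0.71), ([196.9, 264.3], 0.53)]
bottle1 scene [([304.6, 309.8], 0.79), ([144.9, 239.6], 0.61), ([345.7, 308.2], 0.59)]
bottle1 top [([229.4, 165.3], 0.73), ([382.7, 171.8], 0.62)]
bowl scene [([299.5, 310.4], 0.63), ([407.3, 328.6], 0.56)]
bowl top [([155.0, 191.7], 0.56)]
1.4 [ 9.89808025e-01  1.42408124e-01 -8.07804935e-06 -5.59403893e-06]
```

```bash
sed -i 's/np.array(P\["rotation"\]).reshape(3,3)/R.from_quat(P["rotation"]).as_matrix()/' h.py
python3 - <<'E'
from h import *
T=dict(capper=([255.7,234.7],[291.9,213]),pivot=([234.6,220.4],[315.6,205.5]),knob=([238.9,190.9],[321.1,225.1]),nest=([259.8,174.9],[330.1,276.9]),sample=([314.8,203.4],[265.2,269.6]),pan=([258.4,235.1],[288.9,207.6]),mat=([185.3,170.6],[397.2,249.2]),die=([389.2,253.3],[184.9,244.7]))
for k,(a,b) in T.items():
    x,e=tri([ray("scene",a),ray("top",b)]);print(k,np.round(x,3),round(e,4))
print("handle",onz("top",[259.6,197.1],.103), "pan", onz("top",[288.9,207.6],.05))
for p in([175.9,229.2],[196.9,264.3]):print("cap",onz("top",p,.026))
for p in([229.4,165.3],[382.7,171.8],[155,191.7]):print("by",onz("top",p,0))
a=cv2.imread("pics/top0.png")[120:340,120:450];cv2.imwrite("pics/topc.png",cv2.resize(a,(800,533),interpolation=cv2.INTER_CUBIC))
E
```

```text
capper [ 0.611 -0.008  0.014] 0.006
pivot [ 0.621 -0.068  0.054] 0.0009
knob [ 0.56  -0.082  0.095] 0.0027
nest [ 0.422 -0.105  0.004] 0.004
sample [0.446 0.078 0.002] 0.0019
pan [0.622 0.003 0.035] 0.0033
mat [ 0.501 -0.303  0.004] 0.0009
die [0.519 0.308 0.015] 0.0021
handle [0.63684402 0.08738727 0.103     ] pan [0.61720204 0.00659797 0.05      ]
cap [0.56255364 0.33033344 0.026     ]
cap [0.46144002 0.26841377 0.026     ]
by [0.75735858 0.18093514 0.        ]
by [ 0.73215355 -0.27305478  0.        ]
by [0.67937416 0.39992381 0.        ]
```

View pics/scene0.png

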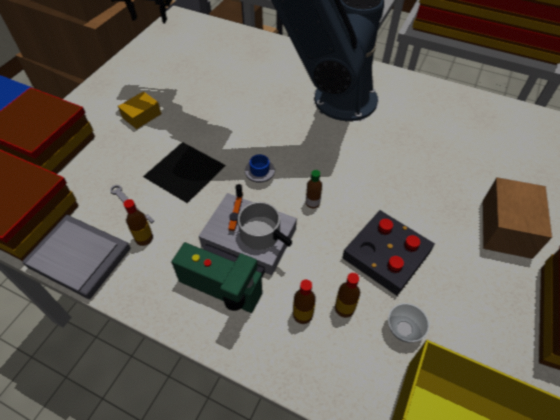

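View pics/topc.png

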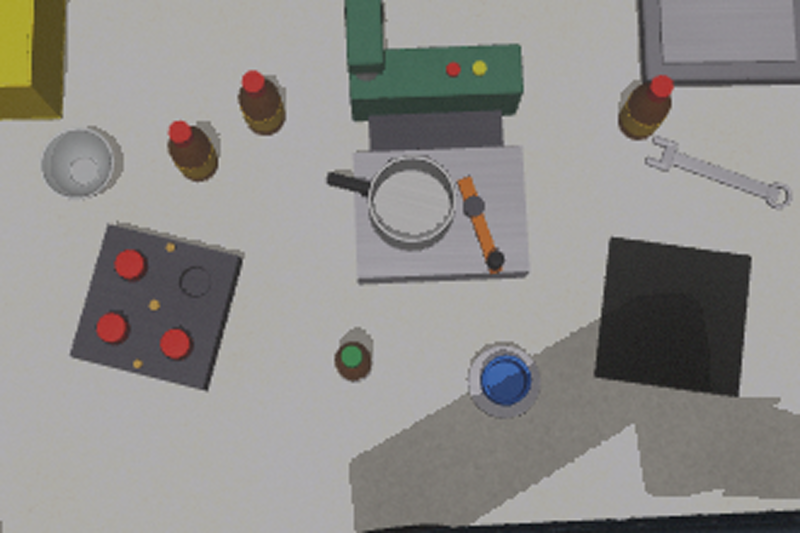

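```bash
cat >> h.py <<'E'
def look(pos,yaw,things,n=3):
    """move, take wrist picture, return {thing:[(ray,conf,px)]}"""
    bot.goto(pos,down(yaw)); bot.hold(.15); P=eyes.camera_params("wrist"); im=np.array(eyes.camera("wrist")); out={}
    for t in things: out[t]=[(ray("wrist",d["point"],P),round(d["confidence"],2),np.round(d["point"])) for d in eyes.pinpoint(t,"wrist")[:n]]
    return out,im,P
def wr(im,name): cv2.imwrite(f"pics/{name}.png",im[:,:,::-1])
def two(a,b,things):
    r={}
    for t in things:
        if a[t] and b[t]:
            best=min(((tri([p[0],q[0]]),p,q) for p in a[t] for q in b[t]),key=lambda v:v[0][1])
            r[t]=best[0][0]; print(t,np.round(best[0][0],4),"err",round(best[0][1],4),best[1][1],best[2][1])
        else: print(t,"missing",len(a[t]),len(b[t]))
    return r
E
python3 - <<'E'
from h import *
th="pan pan_handle latch_pivot latch_knob capper".split()
a,im,P=look([.52,.0,.38],-.1,th); print(P["origin"]); wr(im,"w1")
b,im2,P2=look([.56,.09,.38],-.1,th); wr(im2,"w2")
two(a,b,th)
print({k:[(x[1],x[2].tolist()) for x in v] for k,v in a.items()})
cv2.imwrite("pics/w12.png",cv2.resize(np.hstack([im,im2]),(800,300))[:,:,::-1])
print(monitor.observe()["clock"])
E
```

```text
[0.52597039 0.06755326 0.53073907]
pan [0.6199 0.0086 0.0651] err 0.0029 0.98 0.64
pan_handle [0.6409 0.0785 0.0886] err 0.0008 0.77 0.6
latch_pivot missing 1 0
latch_knob [ 0.5554 -0.0891  0.0875] err 0.0015 0.82 0.62
capper missing 1 0
{'pan': [(0.98, [351.0, 169.0])], 'pan_handle': [(0.77, [365.0, 117.0])], 'latch_pivot': [(0.94, [352.0, 216.0])], 'latch_knob': [(0.82, [314.0, 239.0])], 'capper': [(0.52, [365.0, 116.0])]}
5.2833
```

View pics/w12.png

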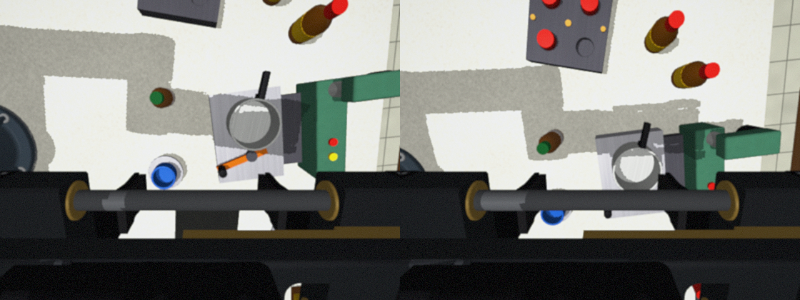

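Run:
```python
from h import *
c=lambda u,v:(120+u/2.4242,120+v/2.4242)
for z in(.1,.183):print("col",z,onz("top",c(347,72),z)[:2],onz("top",c(385,70),z)[:2])
print("housing near top",onz("top",c(352,118),.1)[:2],onz("top",c(522,97),.1)[:2])
for q in((355,150),(523,147),(528,272),(358,283)):print("deck",onz("top",c(*q),.05)[:2])
for q in((327,177),(331,187),(367,193),(370,181)):print("handle",onz("top",c(*q),.11)[:2])
im=cv2.imread("pics/w1.png")[60:290,280:560];cv2.imwrite("pics/w1c.png",cv2.resize(im,None,fx=2.6,fy=2.6,interpolation=cv2.INTER_CUBIC))
```

```text
col 0.1 [0.77293835 0.07714594] [0.77481352 0.03332693]
col 0.183 [0.74683193 0.07443262] [0.74859982 0.03312049]
housing near top [0.718079   0.07167369] [ 0.7407064  -0.12351151]
deck [0.69288183 0.06978937]
deck [ 0.69425568 -0.12821562]
deck [ 0.54528019 -0.12970064]
deck [0.53450501 0.06722511]
handle [0.6468735  0.09994969]
handle [0.6352807 0.0954652]
handle [0.62791926 0.05497117]
handle [0.64170831 0.05148823]
```

View pics/w1c.png

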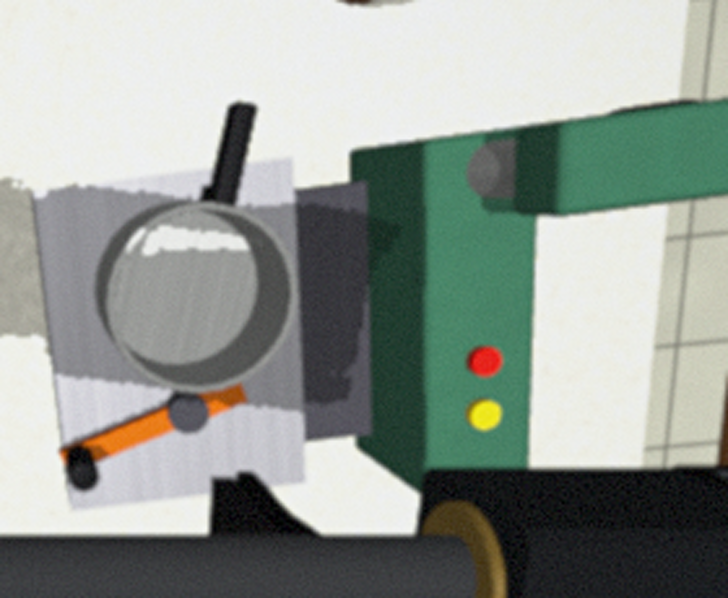

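```bash
cat >> h.py <<'E'
def st(): 
    s=monitor.observe(); print("t%.1f"%s["clock"],"p",np.round(s["eef_pos"],4),"F",np.round(s["force"],1),"M",np.round(s["moment"],2),"gap %.4f gf %.1f"%(s["finger_gap"],s["grip_force"])); return s
def press(x,y,z0,z1,step=.002,fz=4,vel=.05):
    """go down in small steps until upward force rises by fz"""
    f0=monitor.observe()["force"][2]; z=z0
    while z>z1:
        z=max(z-step,z1); bot.line_to([x,y,z],vel=vel)
        if monitor.observe()["force"][2]-f0>fz: break
    return st()
E
python3 - <<'E'
from h import *
y=-.22;q=down(y);x0,y0=.637,.078
bot.goto([x0,y0,.24],q); bot.set_gripper(.06); bot.line_to([x0,y0,.096],vel=.15); st()
bot.set_gripper(0,60); st()
bot.line_to([x0,y0,.12],vel=.08); st(); save("scene","lift")
bot.line_to([x0,y0,.23],vel=.2); s=st()
save("top","lift_t")
for t in("pan","pan_handle","dock","latch_pivot","mat"):
    for c in("scene","top"): 
        eyes.camera(c) if 0 else None
        print(t,c,[(np.round(d["point"],1).tolist(),round(d["confidence"],2)) for d in eyes.pinpoint(t,c)][:2])
E
python3 -c "
import cv2,numpy as np
cv2.imwrite('pics/liftc.png',np.hstack([cv2.imread('pics/lift.png')[120:320,120:420],cv2.imread('pics/lift_t.png')[120:320,200:500]]))"
```

```text
t7.8 p [0.6379 0.078  0.0969] F [0.2 0.4 0.4] M [-0.04 -0.07 -0.  ] gap 0.0599 gf 0.0
t8.7 p [0.6374 0.078  0.0961] F [ 1.1 -0.  -0.8] M [-0.04 -0.25  0.07] gap 0.0114 gf 60.0
t9.2 p [0.6372 0.0781 0.1208] F [ 0.2 -0.2 -2.7] M [ 0.09 -0.08  0.02] gap 0.0114 gf 60.0
t9.9 p [0.6359 0.078  0.2288] F [-0.1  0.4 -2.2] M [ 0.1  -0.08 -0.  ] gap 0.0116 gf 60.0
pan scene [([259.1, 225.8], 0.72)]
pan top [([290.6, 198.9], 0.79)]
pan_handle scene [([283.5, 234.7], 0.55), ([185.6, 172.9], 0.49)]
pan_handle top []
dock scene [([260.3, 231.6], 0.87), ([384.0, 232.8], 0.67)]
dock top [([286.7, 205.3], 0.67)]
latch_pivot scene [([233.1, 218.8], 0.6)]
latch_pivot top [([311.4, 203.8], 0.56)]
mat scene [([185.5, 170.7], 0.83)]
mat top [([399.5, 249.7], 0.73)]
```

View pics/liftc.png

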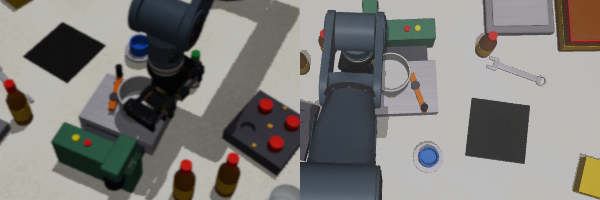

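Run:
```python
from h import *
x,y=.501+.078*np.sin(.22),-.303+.078*np.cos(.22)
bot.line_to([x,y,.2],vel=.2); bot.line_to([x,y,.062],vel=.15); bot.hold(.2)
press(x,y,.062,.044,fz=1.2)
bot.set_gripper(.05); st(); bot.line_to([x,y,.2],vel=.2)
th="pan mat nest".split()
a,im,P=look([.5,-.3,.34],-1.8,th+[]); wr(im,"m1")
b,im,P=look([.44,-.2,.34],-1.8,th);wr(im,"m2")
two(a,b,th);st()
cv2.imwrite("pics/m12.png",cv2.resize(np.hstack([cv2.imread("pics/m1.png"),im[:,:,::-1]]),(800,300)))
```

```text
t15.0 p [ 0.5183 -0.227   0.0501] F [-0.   0.4 -0.8] M [ 0.01 -0.14 -0.02] gap 0.0116 gf 60.0
t15.9 p [ 0.518  -0.2269  0.05  ] F [0.2 0.4 0.3] M [-0.03 -0.11 -0.04] gap 0.0498 gf 0.0
pan [ 0.5182 -0.3428  0.0041] err 0.004 0.59 0.69
mat [ 0.4938 -0.3111 -0.0088] err 0.0007 0.85 0.76
nest [ 0.4169 -0.0976 -0.0225] err 0.0001 0.89 0.9
t19.4 p [ 0.4404 -0.2007  0.3398] F [-0.1 -0.3  0.2] M [ 0.03 -0.01  0.01] gap 0.0499 gf 0.0
```

View pics/m12.png

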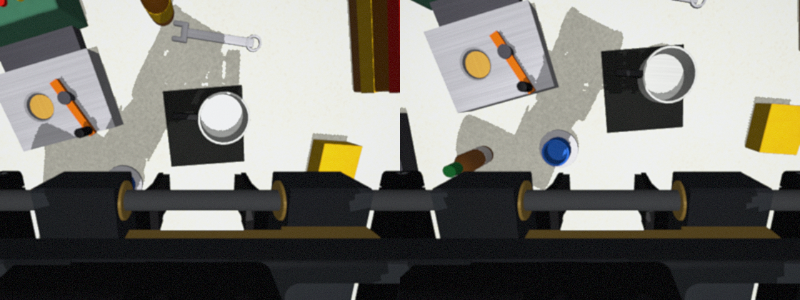

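Run:
```python
from h import *
im=save("top","p1"); pts={}
for t in("pan","pan_handle","mat"): print(t,[(np.round(d["point"],1).tolist(),round(d["confidence"],2),np.round(onz("top",d["point"],{"pan":.004,"pan_handle":.057,"mat":.004}[t])[:2],3)) for d in eyes.pinpoint(t,"top")][:3])
save("scene","p1s")
for t in("pan","pan_handle","mat"): print(t,[(np.round(d["point"],1).tolist(),round(d["confidence"],2),np.round(onz("scene",d["point"],{"pan":.004,"pan_handle":.057,"mat":.004}[t])[:2],3)) for d in eyes.pinpoint(t,"scene")][:3])
a=im[200:310,340:470,::-1]; b=cv2.imread("pics/p1s.png")[120:230,120:250]
cv2.imwrite("pics/p1c.png",cv2.resize(np.hstack([a,b]),None,fx=3,fy=3,interpolation=cv2.INTER_CUBIC))
```

```text
pan []
pan_handle [([164.8, 256.5], 0.52, array([0.481, 0.353])), ([266.5, 270.7], 0.31, array([0.439, 0.071]))]
mat []
pan [([165.9, 168.5], 0.56, array([ 0.518, -0.357]))]
pan_handle [([182.8, 173.5], 0.69, array([ 0.548, -0.268])), ([240.2, 191.9], 0.43, array([ 0.536, -0.098]))]
mat [([183.3, 170.8], 0.98, array([ 0.504, -0.307]))]
```

View pics/p1c.png

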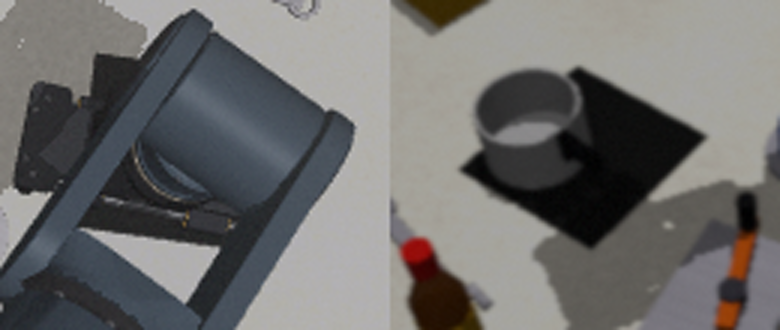

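Run:
```python
from h import *
th="pan pan_handle mat".split()
a,im,P=look([.53,-.38,.3],-.3,th); wr(im,"n1")
b,im2,P=look([.48,-.42,.3],-.3,th)
two(a,b,th);st()
for v in (a,b):print([(k,np.round(x[0][0]+x[0][1]*(z-x[0][0][2])/x[0][1][2],3)[:2],x[1]) for k,z in(("pan",.004),("pan_handle",.057),("mat",.004)) for x in v[k]])
cv2.imwrite("pics/n12.png",cv2.resize(np.hstack([im,im2])[:,:,::-1],(800,300)))
```

```text
pan [ 0.5142 -0.3427  0.0367] err 0.0025 0.95 0.92
pan_handle [ 0.5357 -0.2705  0.0635] err 0.0016 0.77 0.85
mat [ 0.4989 -0.3108 -0.0013] err 0.0017 0.57 0.64
t22.3 p [ 0.4806 -0.4194  0.3   ] F [ 0.7  0.2 -0.8] M [-0.03 -0.14 -0.04] gap 0.0501 gf 0.0
[('pan', array([ 0.513, -0.347]), 0.95), ('pan', array([ 0.532, -0.262]), 0.48), ('pan_handle', array([ 0.535, -0.268]), 0.77), ('pan_handle', array([ 0.514, -0.342]), 0.53), ('mat', array([ 0.498, -0.31 ]), 0.57)]
[('pan', array([ 0.513, -0.34 ]), 0.92), ('pan_handle', array([ 0.537, -0.27 ]), 0.85), ('mat', array([ 0.5  , -0.313]), 0.64)]
```

View pics/n12.png

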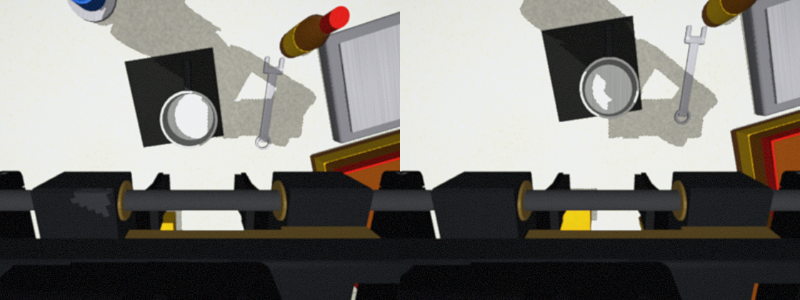

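Run:
```python
from h import *
q=down(-.3)
bot.goto([.536,-.27,.2],q); bot.line_to([.536,-.27,.052],vel=.15); bot.set_gripper(0,60); st()
bot.line_to([.536,-.27,.07],vel=.1); st()
x,y=.523,-.232
bot.line_to([x,y,.07],vel=.1); press(x,y,.058,.049,fz=1.2)
bot.set_gripper(.05); bot.hold(.3); st(); bot.line_to([x,y,.2],vel=.2); bot.hold(.4)
th="pan pan_handle mat".split()
a,im,P=look([.53,-.38,.3],-.3,th); wr(im,"n3")
b,im2,P=look([.48,-.42,.3],-.3,th)
two(a,b,th)
for v in (a,b):print([(k,np.round(x[0][0]+x[0][1]*(z-x[0][0][2])/x[0][1][2],3)[:2],x[1]) for k,z in(("pan",.004),("pan_handle",.057),("mat",.004)) for x in v[k]])
```

```text
t25.0 p [ 0.5362 -0.2702  0.0521] F [-0.1 -0.8 -0.2] M [-0.03 -0.14  0.05] gap 0.0112 gf 59.8
t25.3 p [ 0.5362 -0.2701  0.0704] F [-0.2 -0.7 -3.2] M [ 0.09 -0.1  -0.06] gap 0.0115 gf 59.8
t26.8 p [ 0.5233 -0.2322  0.0522] F [ 0.4  0.  -1.4] M [-0.   -0.13 -0.02] gap 0.0115 gf 59.8
t28.0 p [ 0.523 -0.232  0.052] F [-0.2  0.6  0.1] M [-0.02 -0.08  0.03] gap 0.0500 gf 0.0
pan [ 0.4966 -0.3052 -0.0076] err 0.0003 0.64 0.93
pan_handle [ 0.5203 -0.2333  0.0599] err 0.0003 0.57 0.68
mat missing 0 0
[('pan', array([ 0.498, -0.305]), 0.64), ('pan_handle', array([ 0.52 , -0.233]), 0.57)]
[('pan', array([ 0.497, -0.307]), 0.93), ('pan_handle', array([ 0.52 , -0.232]), 0.68)]
```

Run:
```python
from h import *
th="dock latch_pivot latch_knob capper".split()
V=[]
for i,(p,y) in enumerate([([.61,-.075,.26],0),([.55,.0,.26],-1.57)]):
    o,im,P=look(p,y,th); V.append(o); wr(im,f"d{i}"); print(np.round(P["origin"],3),np.round(R.from_quat(P["rotation"]).as_matrix()[:,2],2),{k:[(x[1],x[2].tolist()) for x in v] for k,v in o.items()})
two(*V,th); V=[]
for i,(p,y) in enumerate([([.487,-.1,.26],1.57),([.42,-.18,.26],0)]):
    o,im,P=look(p,y,["nest"]); V.append(o); wr(im,f"e{i}"); print({k:[(x[1],x[2].tolist()) for x in v] for k,v in o.items()})
two(*V,["nest"]);st()
r=lambda n:cv2.imread(f"pics/{n}.png")
cv2.imwrite("pics/de.png",cv2.resize(np.vstack([np.hstack([r("d0"),r("d1")]),np.hstack([r("e0"),r("e1")])]),(800,600)))
```

```text
[ 0.609 -0.008  0.411] [-0.   -0.25 -0.97] {'dock': [(0.57, [293.0, 130.0])], 'latch_pivot': [(0.65, [295.0, 186.0]), (0.33, [145.0, 63.0])], 'latch_knob': [], 'capper': [(0.77, [287.0, 129.0])]}
[0.617 0.001 0.411] [-0.25 -0.   -0.97] {'dock': [(0.83, [283.0, 136.0])], 'latch_pivot': [(0.87, [346.0, 134.0])], 'latch_knob': [(0.56, [369.0, 194.0])], 'capper': [(0.8, [282.0, 135.0])]}
dock [ 0.6166 -0.0024  0.1441] err 0.0025 0.57 0.83
latch_pivot [ 0.6176 -0.0435  0.1934] err 0.0003 0.65 0.87
latch_knob missing 0 1
capper [ 6.168e-01  1.000e-04 -9.990e-02] err 0.0001 0.77 0.8
{'nest': [(0.89, [283.0, 136.0])]}
{'nest': [(0.85, [287.0, 126.0]), (0.55, [472.0, 95.0])]}
nest [ 0.4222 -0.1006  0.01  ] err 0.0027 0.89 0.85
t39.3 p [ 0.4201 -0.1798  0.26  ] F [ 0.3  0.7 -0.6] M [-0.01 -0.12 -0.04] gap 0.0500 gf 0.0
```

View pics/de.png

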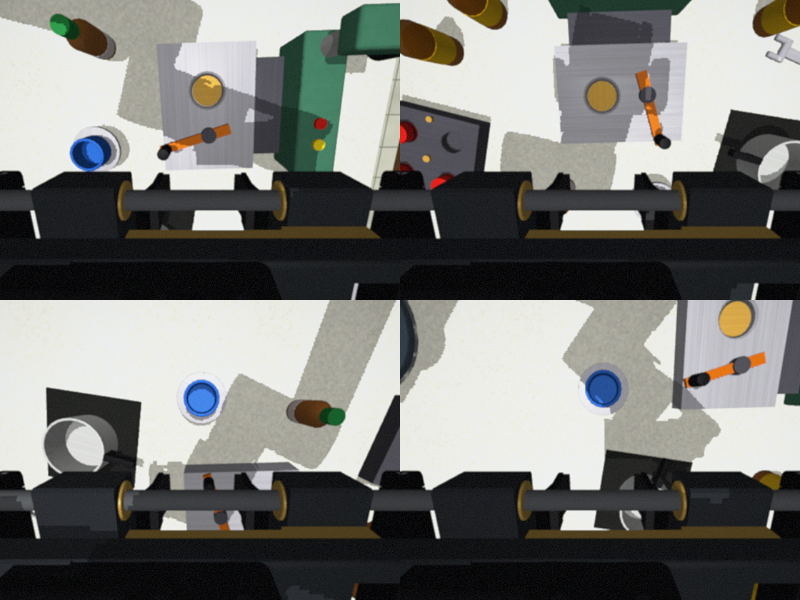

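```bash
cat > seg.py <<'E'
from h import *
s=monitor.observe();P=eyes.camera_params("wrist");Rt=R.from_quat(s["tcp_rot"]);Rc=R.from_quat(P["rotation"])
Rrel=Rt.inv()*Rc; trel=Rt.inv().apply(np.array(P["origin"])-s["eef_pos"])
def camat(p,yaw):
    q=R.from_quat(down(yaw)); return dict(P,origin=np.array(p)+q.apply(trel),rotation=(q*Rrel).as_quat())
def blob(im,lo,hi,near=None):
    m=cv2.inRange(cv2.cvtColor(im,cv2.COLOR_BGR2HSV),np.array(lo),np.array(hi))
    cs=[c for c in cv2.findContours(cv2.morphologyEx(m,cv2.MORPH_OPEN,np.ones((3,3))),cv2.RETR_EXTERNAL,cv2.CHAIN_APPROX_NONE)[0] if len(c)>20]
    c=max(cs,key=cv2.contourArea) if near is None else min(cs,key=lambda c:np.linalg.norm(c[:,0].mean(0)-near))
    return cv2.fitEllipse(cv2.convexHull(c)),c
BR=((15,90,60),(30,255,255)); BL=((100,120,40),(125,255,255)); OR=((5,180,90),(14,255,255))
E
python3 - <<'E'
from seg import *
V={"d0":([.61,-.075,.26],0),"d1":([.55,0,.26],-1.57),"e0":([.487,-.1,.26],1.57),"e1":([.42,-.18,.26],0)}
r=lambda n:cv2.imread(f"pics/{n}.png"); rb=[];rn=[];ro=[]
for n,(p,y) in V.items():
    C=camat(p,y)
    if n!="e0":
        near={"d0":(290,128),"d1":(283,134),"e1":(470,28)}[n]
        e,_=blob(r(n),*BR,near=near); print(n,"brass",np.round(e[0],1),np.round(e[1],1),onz("",e[0],.043,C)[:2]); rb.append(ray("",e[0],C))
        near={"d0":(275,190),"d1":(350,145),"e1":(455,100)}[n]
        try:
            e,c=blob(r(n),*OR,near=near);mu=c[:,0].astype(float);l=onz("",c[:,0].mean(0),.063,C);print("  orange",e)
        except Exception as x:print(x)
    if n in("e0","e1","d0"):
        e,_=blob(r(n),*BL); print(n,"blue",np.round(e[0],1),np.round(e[1],1),onz("",e[0],.064,C)[:2]); rn.append(ray("",e[0],C))
for v in(rb[:2],rb,rn[:2],rn):print(tri(v))
# deck yaw: lines
for n,pts in{"d0":[(157,44),(167,169),(253,166)],"d1":[(557,143),(684,140),(687,44)]}.items():
    C=camat(*V[n]);print(n,[np.round(onz("",((u-(400 if n=="d1" else 0))*1.4,v*1.4),.05,C)[:2],4) for u,v in pts])
for z,px in((.0605+.006,(208.5,134)),(.0965,(163,152))):print("piv/knob d0",onz("",np.array(px)*1.4,z,camat(*V["d0"])))
for z,px in((.0605+.006,(247,95)),(.0965,(263,141))):print("piv/knob d1",onz("",np.array(px)*1.4,z,camat(*V["d1"])))
E
```

```text
d0 brass [290.  126.2] [40.9 43. ] [0.61743051 0.00267474]
  orange ((269.13653564453125, 196.06597900390625), (12.986958503723145, 35.183170318603516), 72.62610626220703)
d0 blue [126.1 214.1] [49.1 56.8] [ 0.42751138 -0.09575697]
d1 brass [282.3 134. ] [40.9 42.5] [0.61896851 0.00144145]
  orange ((351.08282470703125, 152.86192321777344), (15.449405670166016, 23.97222328186035), 155.69638061523438)
e0 blue [281.7 137.1] [49.1 51.3] [ 0.42131412 -0.10194041]
e1 brass [468.9  26. ] [43.4 51.8] [ 6.16739095e-01 -1.51728445e-04]
  orange ((461.8885803222656, 96.40082550048828), (10.076194763183594, 13.82073974609375), 134.666259765625)
e1 blue [284.2 123.6] [49.8 51.6] [ 0.4206517 -0.1002171]
(array([0.61825035, 0.0021125 , 0.03876968]), np.float64(0.0009833360005523626))
(array([0.6184445 , 0.00174911, 0.03909389]), np.float64(0.0013781170832143004))
(array([ 0.42080464, -0.10067327,  0.04998815]), np.float64(0.0014487881605436976))
(array([ 0.4208358 , -0.10034402,  0.05035802]), np.float64(0.0017385618902600974))
d0 [array([0.5418, 0.0689]), array([ 0.5489, -0.128 ]), array([ 0.6966, -0.1227])]
d1 [array([0.5426, 0.0759]), array([ 0.5478, -0.1355]), array([ 0.6939, -0.1263])]
piv/knob d0 [ 0.61940446 -0.06442845  0.0665    ]
piv/knob d0 [ 0.55184467 -0.08606565  0.0965    ]
piv/knob d1 [ 0.62002737 -0.06698996  0.0665    ]
piv/knob d1 [ 0.55540666 -0.08760032  0.0965    ]
```

Run:
```python
from h import *
x,y=.421,-.1005
bot.set_gripper(.085)
bot.goto([x,y,.15],down(np.pi/2)); bot.line_to([x,y,.046],vel=.12); bot.set_gripper(.04,8); st()
bot.set_gripper(.085); bot.line_to([x,y,.1],vel=.2)
bot.goto([x,y,.1],down(0)); bot.line_to([x,y,.046],vel=.15); st(); bot.set_gripper(.04,60); st()
bot.line_to([x,y,.22],vel=.15); st()
X,Y=.618,.002
bot.line_to([X,Y,.2],vel=.2); bot.line_to([X,Y,.105],vel=.15); bot.hold(.3)
f0=np.array(monitor.observe()["force"])
z=.105
while z>.080:
    z-=.002; bot.line_to([X,Y,z],vel=.05); f=np.array(monitor.observe()["force"])-f0
    print(round(z,3),np.round(f,1),np.round(monitor.observe()["eef_pos"],4))
    if f[2]>6: break
st()
```

```text
t43.1 p [ 0.4212 -0.1006  0.0462] F [-0.7 -0.8  3. ] M [ 0.03 -0.12 -0.01] gap 0.0563 gf 8.0
t46.2 p [ 0.4208 -0.1004  0.0459] F [ 0.2 -0.5  0. ] M [ 0.01 -0.12 -0.  ] gap 0.0852 gf 0.0
t46.9 p [ 0.4216 -0.1007  0.0464] F [0.2 0.2 5.3] M [ 0.08 -0.21  0.05] gap 0.0549 gf 60.0
t48.2 p [ 0.4203 -0.1001  0.2192] F [-1.2  0.8 -2.3] M [-0.03 -0.06  0.  ] gap 0.0552 gf 60.0
0.103 [ 0.1 -0.2 -0.7] [0.6179 0.002  0.1029]
0.101 [-0.2 -0.  -0.6] [0.6178 0.002  0.1007]
0.099 [ 0.2 -0.1 -0.3] [0.6179 0.002  0.0988]
0.097 [ 0.2 -0.2 -0.3] [0.6179 0.002  0.0968]
0.095 [ 0.5  0.1 -0.3] [0.6179 0.002  0.0948]
0.093 [ 0.9  0.3 -0.3] [0.618  0.002  0.0929]
0.091 [ 0.4 -0.5 -1.2] [0.6181 0.0018 0.0909]
0.089 [-0.6 -0.8 -0.2] [0.6181 0.0018 0.0889]
0.087 [-1.  -1.5  3.5] [0.6182 0.0018 0.0875]
0.085 [-0.8 -1.6  6.2] [0.6182 0.0018 0.0858]
t53.0 p [0.6182 0.0018 0.0858] F [-1.  -1.5  4.6] M [-0.34  0.18  0.01] gap 0.0552 gf 60.0
```

Run:
```python
from h import *
X,Y=.618,.002
z=.085
while z>.066:
    z-=.0015; bot.line_to([X,Y,z],vel=.05); s=monitor.observe(); print(round(z,4),np.round(s["force"],1),np.round(s["eef_pos"],4))
    if s["force"][2]>26: break
bot.hold(.3); st()
```

```text
0.0835 [-1.6 -2.5  6.3] [0.6183 0.0018 0.0845]
0.082 [-1.5 -3.3  7.5] [0.6183 0.0017 0.0831]
0.0805 [-1.4 -1.6  6.6] [0.6182 0.0017 0.0816]
0.079 [-2.6 -1.5  6.6] [0.6183 0.0017 0.0802]
0.0775 [-0.9 -2.8  6.7] [0.6183 0.0017 0.0787]
0.076 [-1.1 -2.3  7.7] [0.6183 0.0017 0.0772]
0.0745 [-1.6 -1.9  8.2] [0.6183 0.0017 0.0757]
0.073 [-2.2 -2.3  9.3] [0.6183 0.0017 0.0744]
0.0715 [-4.3 -2.4 17.1] [0.6183 0.0017 0.0744]
0.07 [-5.8 -1.1 24.4] [0.6183 0.0017 0.0744]
0.0685 [-9.5 -1.4 32.1] [0.6183 0.0017 0.0743]
t56.1 p [0.6183 0.0017 0.0743] F [-8.4 -1.6 32.4] M [-0.21  1.66 -0.06] gap 0.0549 gf 60.0
```

Run:
```python
from h import *
X,Y=.618,.002
bot.line_to([X,Y,.0725],vel=.05); bot.set_gripper(.075); bot.hold(.2); bot.line_to([X,Y,.17],vel=.2); st()
px,py=.620,-.066
pos=lambda a,z:[px-.07*np.cos(a),py-.07*np.sin(a),z]
bot.set_gripper(.045); bot.goto(pos(.31,.17),down(-.64)); bot.line_to(pos(.31,.094),vel=.12); st()
bot.set_gripper(0,12); st()
for a in np.linspace(.31,1.61,14)[1:]:
    bot.line_to(pos(a,.094),vel=.08)
    s=monitor.observe(); print(round(a,2),np.round(s["force"],1),round(s["finger_gap"],4))
bot.hold(.2); bot.set_gripper(.045); bot.line_to(pos(1.61,.2),vel=.2)
o,im,P=look([.55,.0,.26],-1.57,["latch_knob","nest","latch_pivot","dock","sample"]); wr(im,"l1"); st()
for k,z in(("latch_knob",.09),("latch_pivot",.0605),("nest",.028),("sample",0)): print(k,[(np.round(onz("",x[2],z,P),4)[:2],x[1]) for x in o[k]])
cv2.imwrite("pics/l1c.png",cv2.resize(im[:240,100:460,::-1],None,fx=2,fy=2))
```

```text
t57.8 p [0.6173 0.0021 0.1696] F [-0.4  1.1 -0.2] M [-0.04 -0.07  0.03] gap 0.0750 gf 0.0
t59.9 p [ 0.554  -0.0871  0.0943] F [ 0.3  0.  -0.3] M [-0.07 -0.07  0.03] gap 0.0451 gf 0.0
t60.5 p [ 0.5543 -0.0877  0.0944] F [1.1 0.5 0.1] M [-0.01 -0.37  0.07] gap 0.0174 gf 12.0
0.41 [0.6 1.2 3.7] 0.0173
0.51 [-0.5  0.9  5. ] 0.0177
0.61 [-2.7 -1.3  6.2] 0.0176
0.71 [-4.4 -1.7  5.5] 0.0178
0.81 [-3.4 -1.9  6.2] 0.0175
0.91 [-5.2 -1.6  4.3] 0.0176
1.01 [-4.7 -3.3  4.1] 0.0174
1.11 [-4.1 -3.8  1.8] 0.0177
1.21 [-4.5 -4.3  2.4] 0.0174
1.31 [-4.8 -4.1  0.6] 0.0175
1.41 [-3.2 -3.5 -0.7] 0.0176
1.51 [-1.  -2.1 -2.2] 0.0177
1.61 [-0.7 -2.4 -2.9] 0.0172
t66.9 p [ 5.501e-01 -2.000e-04  2.599e-01] F [0.3 0.2 0. ] M [ 0.07 -0.02  0.04] gap 0.0449 gf 0.0
latch_knob [(array([ 0.6224, -0.1387]), 0.96)]
latch_pivot [(array([ 0.6198, -0.0698]), 0.95)]
nest [(array([ 0.6177, -0.0046]), 0.64)]
sample [(array([0.4456, 0.0743]), 0.34), (array([ 0.6202, -0.0819]), 0.27)]
```

View pics/l1c.png

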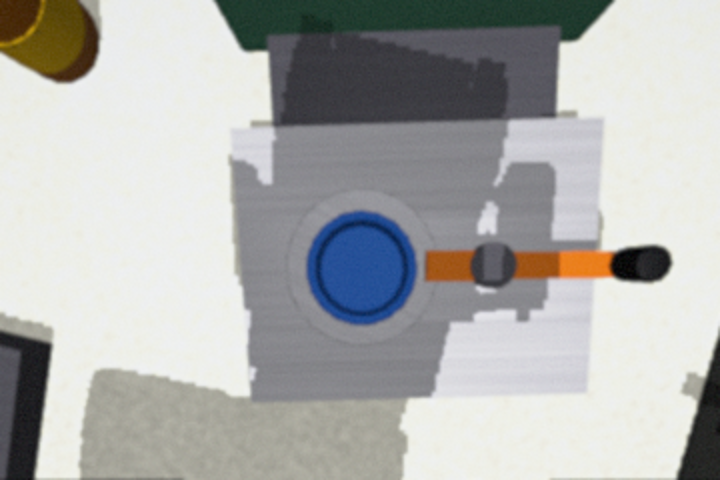

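Run:
```python
from seg import *
GR=((45,100,40),(80,255,255))
r=[]
for p,y in(([.512,.076,.27],1.57),([.446,.01,.27],0)):
    o,im,C=look(p,y,["sample"]); e,_=blob(im[:,:,::-1].copy(),*GR,near=(283,140)); print(np.round(e[0],1),np.round(e[1],1),onz("",e[0],.125,C)[:2],[(np.round(onz("",x[2],0,C),4)[:2],x[1]) for x in o["sample"]]); r.append(onz("",e[0],.125,C)[:2])
x,y=np.mean(r,0); np.save("smp.npy",[x,y])
bot.set_gripper(.085)
bot.goto([x,y,.2],down(np.pi/2)); bot.line_to([x,y,.071],vel=.12); st(); bot.set_gripper(.03,4); st()
bot.set_gripper(.085); bot.line_to([x,y,.16],vel=.2)
bot.goto([x,y,.16],down(0)); bot.line_to([x,y,.071],vel=.12); st(); bot.set_gripper(.03,30); st()
bot.line_to([x,y,.09],vel=.1); st(); save("scene","sm")
```

```text
[279.  135.5] [24.5 25.2] [0.44356456 0.07301793] [(array([0.4393, 0.0701]), 0.58)]
[281.1 140.5] [24.3 25.1] [0.44374906 0.07316259] [(array([0.4404, 0.0766]), 0.77)]
t74.7 p [0.4441 0.0731 0.0714] F [-0.1 -0.2 -0.5] M [ 0.08 -0.18  0.01] gap 0.0850 gf 0.0
t75.5 p [0.4437 0.073  0.071 ] F [ 0.6 -0.2 -0.4] M [-0.02 -0.11  0.03] gap 0.0409 gf 4.0
t79.4 p [0.444  0.0731 0.0713] F [-0.3  0.4 -0.3] M [ 0.02 -0.07 -0.02] gap 0.0851 gf 0.0
t80.2 p [0.4439 0.0731 0.071 ] F [-0.5 -0.6  0.1] M [ 0.01 -0.11 -0.03] gap 0.0401 gf 30.0
t80.5 p [0.4438 0.0731 0.0902] F [-0.2 -0.5 -2.2] M [-0.03 -0.1   0.02] gap 0.0398 gf 30.0
```

Run:
```python
from h import *
x,y=np.load("smp.npy"); X,Y=.618,.002
bot.line_to([x,y,.28],vel=.2); bot.line_to([X,Y,.28],vel=.2); bot.line_to([X,Y,.175],vel=.15); bot.hold(.2)
f0=np.array(monitor.observe()["force"]); z=.175
while z>.131:
    z-=.003; bot.line_to([X,Y,z],vel=.06); s=monitor.observe(); f=s["force"]-f0
    if abs(f).max()>3: print(round(z,3),np.round(f,1),np.round(s["eef_pos"],4))
    if f[2]>4: break
st()
if z<.141:
    bot.set_gripper(.08); bot.hold(.3); st(); bot.line_to([X,Y,.28],vel=.2)
    o,im,P=look([.55,.0,.3],-1.57,["sample","nest"]); wr(im,"s1")
    cv2.imwrite("pics/s1c.png",im[:260,:,::-1]); st()
    for k,z in(("sample",.062),("nest",.028)): print(k,[(np.round(onz("",q[2],z,P),4)[:2],q[1]) for q in o[k]])
```

```text
0.13 [-2.  -0.4 13.4] [0.619  0.0018 0.1327]
t87.6 p [0.619  0.0018 0.1327] F [-1.1 -0.5 11.2] M [0.01 0.47 0.06] gap 0.0403 gf 30.0
t88.8 p [0.618 0.002 0.13 ] F [0.3 0.3 0.2] M [-0.04 -0.08 -0.02] gap 0.0805 gf 0.0
t91.4 p [0.5501 0.     0.2999] F [-0.1 -0.8  0.7] M [ 0.02  0.03 -0.01] gap 0.0797 gf 0.0
sample [(array([0.6213, 0.0033]), 0.62)]
nest []
```

View pics/s1c.png

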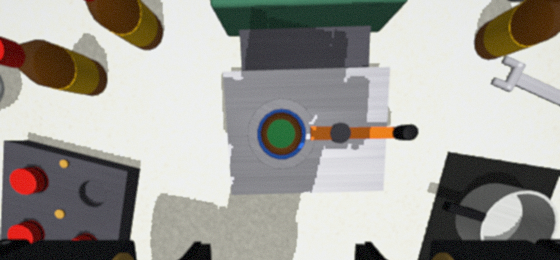

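Run:
```python
from seg import *
def reds(im,C):
    h=cv2.cvtColor(im[:,:,::-1].copy(),cv2.COLOR_BGR2HSV); m=cv2.inRange(h,(0,150,70),(5,255,255))|cv2.inRange(h,(172,150,70),(180,255,255))
    out=[]
    for c in cv2.findContours(cv2.morphologyEx(m,cv2.MORPH_OPEN,np.ones((3,3))),cv2.RETR_EXTERNAL,cv2.CHAIN_APPROX_NONE)[0]:
        if cv2.contourArea(c)>200:
            e=cv2.fitEllipse(cv2.convexHull(c)); out.append((np.round(onz("",e[0],.057,C)[:2],4).tolist(),np.round(e[0]).tolist(),np.round(e[1]).tolist()))
    return out
D=[]
for i,(p,y) in enumerate([([.51,.235,.28],0),([.45,.30,.28],-1.57)]):
    o,im,C=look(p,y,["die","cap1"]); wr(im,f"c{i}"); D.append(o)
    for z in reds(im,C): print(z)
    print("die",[(np.round(onz("",x[2],0,C),3)[:2],x[1]) for x in o["die"]],"caps",[(np.round(onz("",x[2],.026,C),3)[:2],x[1]) for x in o["cap1"]])
cv2.imwrite("pics/c01.png",cv2.resize(np.hstack([cv2.imread("pics/c0.png"),cv2.imread("pics/c1.png")]),(800,300))); st()
```

```text
([0.7415, 0.25], [474.0, 179.0], [27.0, 41.0])
([0.467, 0.2773], [247.0, 156.0], [29.0, 29.0])
([0.5586, 0.3309], [325.0, 109.0], [30.0, 32.0])
([0.4857, 0.35], [261.0, 91.0], [30.0, 32.0])
die [(array([0.514, 0.303]), 0.63)] caps [(array([0.558, 0.331]), 0.93), (array([0.467, 0.278]), 0.78)]
([0.4671, 0.2768], [302.0, 177.0], [28.0, 28.0])
([0.486, 0.3496], [241.0, 162.0], [29.0, 29.0])
([0.5588, 0.3309], [255.0, 97.0], [30.0, 32.0])
die [(array([0.518, 0.307]), 0.57), (array([0.563, 0.335]), 0.44), (array([ 0.617, -0.003]), 0.21)] caps [(array([0.556, 0.337]), 0.85), (array([0.473, 0.276]), 0.83), (array([0.488, 0.347]), 0.56)]
t94.5 p [0.4501 0.2999 0.28  ] F [ 0.4  0.4 -0.3] M [0.01 0.08 0.01] gap 0.0798 gf 0.0
```

View pics/c01.png

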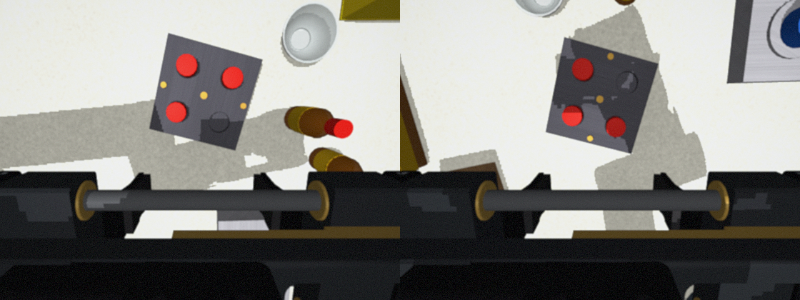

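Run:
```python
from h import *
caps=[(.467,.277),(.5587,.331),(.486,.350)]; offs=[(0,.02),(.0175,-.01),(-.0175,-.01)]
px,py=.4985,-.306; q=down(-.25)
bot.set_gripper(.056)
for (x,y),(dx,dy) in zip(caps,offs):
    bot.goto([x,y,.24],q); bot.line_to([x,y,.0545],vel=.15); bot.set_gripper(.02,15); s=st()
    bot.line_to([x,y,.26],vel=.18)
    g=monitor.observe()["finger_gap"]; print("gap lifted",g)
    if g<.03: print("LOST"); break
    bot.line_to([px+dx,py+dy,.2],vel=.3); bot.line_to([px+dx,py+dy,.08],vel=.15); bot.hold(.15)
    bot.set_gripper(.052); bot.hold(.2); bot.line_to([px+dx,py+dy,.26],vel=.2); bot.set_gripper(.056)
st()
o,im,P=look([.53,-.38,.3],-.3,["pan","mat","cap1"]); wr(im,"f1"); im2=save("scene","f2")
print([(np.round(onz("",x[2],.004,P),3)[:2],x[1]) for x in o["pan"]+o["mat"]])
cv2.imwrite("pics/fin.png",np.hstack([im[:260,:,::-1][:, 80:420],im2[100:360,130:480,::-1]])); st()
```

```text
t98.4 p [0.4672 0.2771 0.0548] F [ 0.5 -0.6  2.9] M [-0.07 -0.03  0.02] gap 0.0336 gf 15.0
gap lifted 0.03336485135120748
t109.3 p [0.5592 0.3311 0.0549] F [ 0.6 -0.1  1.4] M [-0.06 -0.14  0.02] gap 0.0332 gf 15.0
gap lifted 0.033739961554814867
t120.6 p [0.4862 0.3501 0.0549] F [-0.2 -0.3  2.4] M [-0.03 -0.08  0.  ] gap 0.0336 gf 15.0
gap lifted 0.0335190479808229
t127.7 p [ 0.4809 -0.3159  0.2594] F [0.2 0.3 1. ] M [-0.05 -0.1   0.03] gap 0.0562 gf 0.0
[(array([ 0.501, -0.308]), 0.81)]
t128.5 p [ 0.5297 -0.3794  0.2998] F [-0.1  0.4  0. ] M [-0.06 -0.09 -0.03] gap 0.0561 gf 0.0
```

View pics/fin.png

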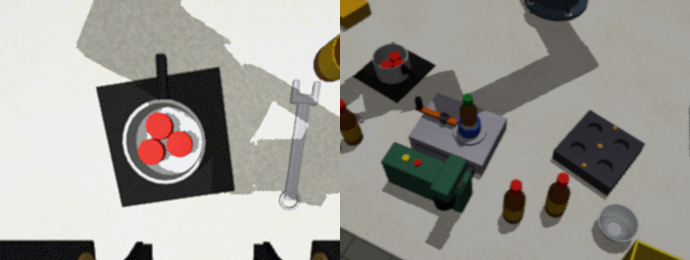

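The picture shows all three caps in the pan, centred on the mat (about 165,140 in the left half). The die is empty, the latch is closed over the flange and the bottle stands in the nest (about 468,115 in the right half).

```bash
python3 -c "
from plant import bot
bot.hold(.3); print(bot.sign_off())"
```

```text
the job is handed in; nothing more can be done
None
```

Job handed in at about 129 s: the pan stands on the mat with all three red caps in it (it was knocked aside once and put back), the nest is home and latched, and the green-capped bottle stands in it; sign-off returned no verdict.

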